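# Set the mirror lamp's dimmer to the evening mark

### The arm

A 6-joint arm with a two-finger parallel gripper is mounted at the origin on the work surface. World frame = base frame: x ahead of the robot, y to its left, z up, the work surface at z = 0. Lengths are in m, angles in rad, forces in N, time in s.
With the tool pointing down it reaches from about 0.35 to 0.775 m from the base axis. Payload 5.5 kg.
Tool frame: the origin (TCP) lies midway between the tips of the shut fingers; the grasp point (between the pads) lies grip_point_offset behind it (grip_point_offset is the distance from the TCP to the grasp point, in m); z points along the fingers, y is the direction in which the jaws open and shut (so a half turn about z gives the same grasp; the last joint's range is limited). The gripper opens to 85 mm and grips with 20 to 120 N. Pads are 22 mm wide; open, the fingers measure 114 mm over their backs; the gripper's body (76 mm by 85 mm) begins 54 mm behind the grasp point. The pads swing forward as they close: fully open they stand 13 mm farther back than shut.
Start: joints at [-1.418, 0.313, 0.046, 1.304, 0, 1.431], TCP at [0.166, -0.551, 0.231] pointing down, gripper open.
Joint ranges: [-2.76, 2.76], [-0.86, 1.69], [-1.03, 1.26], [-2.2, 2.34], [-1.47, 1.5], [-3.14, 3.14]. Speed limits (rad/s): [2.57, 2.57, 3.14, 3.14, 3.14, 3.14].

### API

Orientations are given as a unit quaternion [w, x, y, z].
In Python, from workcell import * gives the robot as it stands.
- The arm moves only by the tool send_rows, never from a script. Its argument "series" is one flat list of numbers, 7 for each row, row after row: the shift along the tool's x, y, z in cm, then the turn, a rotation vector about the tool's x, y, z in degrees, then the opening, from 0 (shut) to 1 (fully open). A call has 1 to 10 rows; each row is the pose to reach, as a shift and turn from the pose commanded when the call began, along the tool's axes at that moment; what a row does not reach only later rows make up. A row lasts 1/12 s, in which the tool goes at most 41.7 mm and 7.16 degrees, less where a joint would pass 70% of its speed; a pose out of reach is approached as far as the arm can. A call with a gripper value outside its range is refused whole. The fingers move at their own pace and stop on an object; "newtons" is the grip in N (left out, the last holds). Time passes only in rows, so rows that repeat a pose let the fingers close. It gives the time, the measured TCP pose, the force and the opening at its end, in the units of the state.
- get_state(): the state, without advancing time (a new reading comes with each control period).
- read_camera(name): name is "side" or "top"; returns the picture (420x560x3 uint8, blue, green, red); there is no depth.
- camera_info(name): a dict with "K" (3x3 intrinsics, pixels), "D" ([k1, k2, p1, p2, k3] as OpenCV has them; the pictures are not rectified), "xyz" and "attitude" of the camera in the world. Camera axes: x right, y down, z forward; pixel columns grow to the right and rows downward; lengths in m; the calibration is good to about 2 mm. A picture is of the moment at which its call begins. camera_info takes no time and is no camera call.
- hand_in(): hands the job in, once; it reports no verdict.
Trained networks look in the newest picture that a camera, given by its name, has taken for a name from the list of things; names that differ only in an ending like _2 or _b are one class to them, and where a whole thing is asked for, a point or a joint stands for the part that bears it (a point fixed in the world has none). Each returns a list of dicts, best first, with "p" (0 to 1); they miss things now and then, are a little off and sometimes report something else, mostly with a low value. They report only what shows in the picture. A call takes as long as a camera call. They do not tell look-alikes from the thing itself.
- silhouettes(camera, label): "pixels" (420x560 bool, what is visible of it) and "box" ([left, top, width, height] in pixels, round what is visible of it).
The state is a dict: "clock": time; "joint_pos": joint angles; "qvel": joint speeds; "tau": joint torques, N m; "tcp_pos": TCP position; "orientation": TCP orientation; "wrist_force": force on the tool from outside, world axes, zero at the start; "ft_torque": the same for the moment, N m; "finger_gap": finger opening in m.
Only numpy, scipy, OpenCV 4.12 (cv2) and the standard library are available. Lean on these libraries where they do the work, as an engineer would, in place of code of your own. Each camera call takes 0.05 s, during which the arm holds its last target. There are 200 camera calls.

### The job

Set the mirror lamp to its evening brightness: on the longer of the two grey slide dimmers, slide the black grip along its track until it stands level with the point of the wooden clip on the housing's edge, then let go. Leave the shorter dimmer's setting as it is.

Things in the scene. Friction and masses are not known exactly. Their poses are not given: they have to be found in the camera images.
- dimmer (a joint): Slide of the longer dimmer, in m: 0 at one end of the track, 0.140 at the other, growing along the dimmer's own +y. About 1.5 N of friction, no spring: it stays where it is left. It starts between 0 and 0.035; the mark lies between 0.055 and 0.118.
- dimmer_top (a point): Centre of the top face (54 mm above the dresser) of the longer dimmer's grip: a black block 32 mm across the track (x), 18 mm along it (y), 28 mm high, 2 mm above a flat grey housing 76 x 210 x 24 mm fixed to the dresser; nothing stands at the track's ends. Axes: y along the track, z up. It may be left or right, turned up to 0.6 rad.
- clip: Wooden pointer clip fixed over the longer housing's edge away from the robot, 12 mm wide; its top is 4 mm above the housing. Origin: the tip of its point, on the housing's top (24 mm above the dresser), 21 mm in +x from the track's centre line; the clip runs 21.5 mm on in +x. Axes parallel to the dimmer's. At the mark, the grip's centre is level along y with this origin.
- short_top (a point): Centre of the top face of the shorter dimmer's grip, to be left alone: same grip and height, on a fixed grey housing 76 x 120 x 24 mm; y along its track. The two housings' centres are 0.28 m or more apart. A wooden comb 5 mm high lies between them; other things, up to 90 mm high, stand beyond them, farther from the robot.
Mind the look-alikes: they are no part of the job. Leave any green look-alike of the part that bears dimmer alone.

How it is judged:
At the end, for the whole second after the job is handed in: The longer dimmer's grip stands at rest with its centre within 10 mm, along the track, of the clip's point, and the shorter dimmer's grip is within 8 mm of where it started (y of dimmer_top in the frame of clip between -0.01 and 0.01 m and velocity of joint dimmer between -0.005 and 0.005 m/s and distance of short_top from where it was at the start of the episode below 0.008 m); the robot touches nothing.
It fails at once if the shorter dimmer's grip was slid by more than 8 mm (distance of short_top from where it was at the start of the episode above 0.008 m).
It also fails if it takes over 30 s, if anything falls off the work surface, if the arm or the gripper's body presses on something with over 40 N, if the wrist force passes 120 N, or if a joint passes its speed limit or range.

## Working session

There is one attempt and no reset: what is moved stays moved. The work goes in short steps, Python scripts to look and compute and a tool call to move; the robot and the scene stay as the last step left them, time stands still between calls to the robot, and variables do not carry over. Pictures are saved under pics/ and viewed, about 8 in all and at most 12, crops included, and the job is handed in when it is done.

Besides the shell and the picture viewer there is one more tool, called as name(argument=value, ...) on one line, values as JSON. send_rows: Moves the arm, as the interface text tells. Its arguments: {"type":"object","properties":{"series":{"type":"array"},"newtons":{"type":"number"}},"required":["series"]}

```bash
mkdir -p pics; python3 - <<'E'
from workcell import *
import cv2
for c in("top","side"):
    cv2.imwrite(f"pics/{c}0.png",read_camera(c)); i=camera_info(c); print(c,i)
    for l in("dimmer","dimmer_top","clip","short_top"):
        try: print(l,[(round(d["p"],2),d["box"]) for d in silhouettes(c,l)])
        except Exception as e: print(l,e)
s=get_state();print(s)
try: print(grip_point_offset)
except Exception as e: print(e)
E
```

```text
top {'K': array([[491.8495521 ,   0.        , 281.55266661],
       [  0.        , 491.8495521 , 213.06596523],
       [  0.        ,   0.        ,   1.        ]]), 'D': array([-0.02835302,  0.        ,  0.        ,  0.        ,  0.        ]), 'xyz': array([ 0.36339519, -0.04240819,  0.91823205]), 'attitude': array([ 0.02292037, -0.69601445,  0.71715572, -0.02694824])}
dimmer [(0.61, [153.4, 179.8, 13.5, 16.7]), (0.6, [360.8, 281.6, 19.2, 21.4]), (0.54, [164.0, 287.5, 11.7, 20.2])]
dimmer_top [(0.68, [360.3, 282.2, 18.1, 22.8]), (0.66, [149.3, 176.6, 18.1, 21.2]), (0.49, [163.0, 288.3, 14.2, 20.8])]
clip []
short_top [(0.45, [334.5, 127.2, 19.0, 21.9])]
side {'K': array([[400.95566689,   0.        , 273.92716713],
       [  0.        , 400.95566689, 206.61297957],
       [  0.        ,   0.        ,   1.        ]]), 'D': array([-0.112732,  0.      ,  0.      ,  0.      ,  0.      ]), 'xyz': array([0.18985125, 0.50485138, 0.46716273]), 'attitude': array([ 0.10283144, -0.18244895,  0.86440142, -0.45710859])}
dimmer [(0.69, [182.7, 269.7, 20.1, 24.6]), (0.64, [370.9, 183.1, 10.0, 16.8])
[... 197 characters left out ...]
0, 18.2])]
{'clock': 0.5, 'joint_pos': array([-1.41759285e+00,  3.13225960e-01,  4.60460859e-02,  1.30360340e+00,
       -1.54628475e-05,  1.43122331e+00]), 'qvel': array([ 0.00166183, -0.00190741,  0.00129941,  0.00200815,  0.00067867,
       -0.00092375]), 'tau': array([-1.27980802e-03, -4.79993355e+01,  2.98538285e+01,  1.86774385e-03,
       -1.28109559e-04,  6.67233735e-06]), 'tcp_pos': array([ 0.16595473, -0.55054335,  0.23128631]), 'orientation': array([ 6.58016055e-06,  9.89304362e-01,  1.45865966e-01, -7.68675729e-06]), 'wrist_force': array([-0.22201882, -0.06517504,  0.44527323]), 'ft_torque': array([-0.01254279,  0.06961937,  0.03054889]), 'finger_gap': 0.08561462371438955}
0.0187
```

View pics/top0.png

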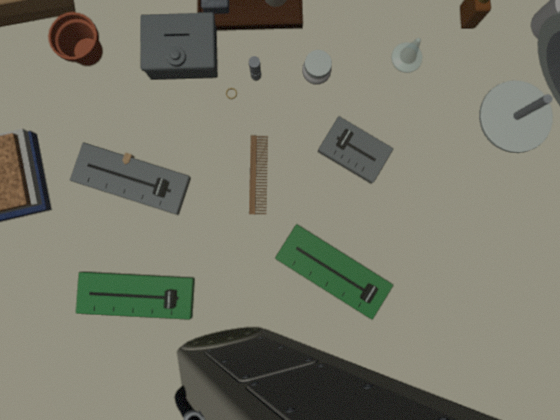

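View pics/side0.png

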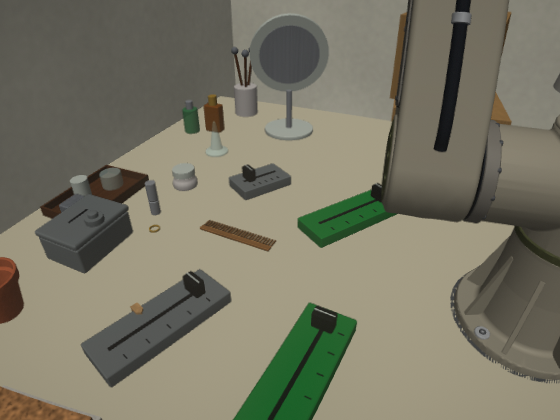

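Top picture: the longer grey dimmer is centred at (130,178), with its grip at (161,187) and the clip at (127,157). The short grey dimmer is at (355,150), and the two green ones are look-alikes. The side picture agrees: grip at (193,284), clip at (137,309).

```bash
cat > h.py <<'E'
from workcell import *
import cv2, numpy as np
from scipy.spatial.transform import Rotation as R
def back(c,uv,z):
    i=camera_info(c); uv=np.array(uv,float).reshape(-1,1,2)
    n=cv2.undistortPoints(uv,i["K"],i["D"])[:,0]
    d=R.from_quat(np.roll(i["attitude"],-1)).apply(np.c_[n,np.ones(len(n))])
    o=i["xyz"]; return o+d*((z-o[2])/d[:,2])[:,None]
def proj(c,P):
    i=camera_info(c); r=R.from_quat(np.roll(i["attitude"],-1)).inv()
    return cv2.projectPoints(np.array(P,float).reshape(-1,3),r.as_rotvec(),-r.apply(i["xyz"]),i["K"],i["D"])[0][:,0]
E
python3 - <<'E'
from h import *
im=read_camera("top"); h=cv2.cvtColor(im,cv2.COLOR_BGR2HSV)
m=((h[...,1]<45)&(h[...,2]<140)).astype(np.uint8); m[:, :60]=0; m[:138]=0; m[220:]=0; m[:,200:]=0
m=cv2.morphologyEx(m,cv2.MORPH_CLOSE,np.ones((7,7)))
n,l,s,c=cv2.connectedComponentsWithStats(m);k=1+s[1:,4].argmax()
cn=np.argwhere(l==k)[:,::-1].astype(np.float32)
P=back("top",cn,0.024)[:,:2].astype(np.float32)
r=cv2.minAreaRect(P*1000);print(r, s[k])
b=cv2.boxPoints(r)/1000
o=(h[...,0]<20)&(h[...,1]>90); o[:145]=0;o[170:]=0;o[:,:110]=0;o[:,145:]=0
cp=np.argwhere(o)[:,::-1]; C=back("top",cp,0.028)[:,:2]; print("clip",C.mean(0),len(C))
e=b[1]-b[0]; f=b[2]-b[1]; a=e if np.linalg.norm(e)>np.linalg.norm(f) else f
y=a/np.linalg.norm(a); y*=np.sign(y[1]); x=np.array([y[1],-y[0]]); cen=np.array(r[0])/1000
print("yaxis",y,"yaw",np.arctan2(-y[0],y[1]),"clip local",(C.mean(0)-cen)@x,(C.mean(0)-cen)@y)
for d in silhouettes("top","dimmer"):
    if d["box"][0]<170 and d["box"][1]<220:
        q=np.argwhere(d["pixels"])[:,::-1]; G=back("top",q,0.045)[:,:2].mean(0); print("grip",G,(G-cen)@x,(G-cen)@y,d["box"])
v=cv2.resize(im[130:225,60:200],None,fx=5.5,fy=5.5,interpolation=cv2.INTER_CUBIC)
for (p,z) in ((b,.024),):
    for u in proj("top",np.c_[p,[z]*4]): cv2.circle(v,tuple(int(t) for t in (u-[60,130]+.5)*5.5),4,(0,0,255),1)
cv2.imwrite("pics/c1.png",v)
E
```

```text
((500.91778564453125, 226.88360595703125), (216.05821228027344, 82.95833587646484), 70.793212890625) [  69  142  123   74 4972]
clip [0.53596707 0.23220103] 35
yaxis [0.3289781 0.9443375] yaw -0.33522126 clip local 0.03134903567308011 0.016551888520340317
grip [0.47710481 0.16766972] -0.0030074103909457743 -0.06375183631089106 [151.4, 179.2, 15.1, 17.1]
```

View pics/c1.png

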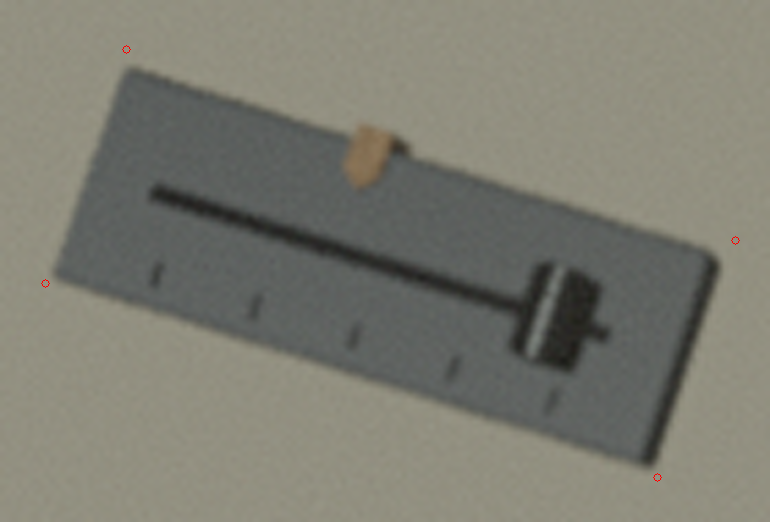

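The crop shows the track from (155,192) to (607,334), the clip tip at (360,187), and the grip's white centre line at about (551,308). The auto rectangle is loose because it took in shadows and side walls, so I'll use the track line and corner pixels.

```bash
cat >> h.py <<'E'
cr=lambda p:np.array(p)/5.5+[60,130]-.5
E
python3 - <<'E'
from h import *
T=back("top",cr([[155,192],[607,334]]),.024)[:,:2]
K=back("top",cr([[130,68],[708,255],[640,462],[55,275]]),.024)[:,:2]
tip=back("top",cr([[360,187]]),.025)[0,:2]; g=back("top",cr([[551,308]]),.054)[0,:2]
f=lambda d:(np.linalg.norm(d),np.arctan2(-d[0],d[1]))
print("track",f(T[0]-T[1]),"edges",f(K[0]-K[1]),f(K[3]-K[2]),f(K[0]-K[3]),f(K[1]-K[2]))
yaw=np.mean([f(T[0]-T[1])[1],f(K[3]-K[2])[1],f(K[0]-K[1])[1]]);y=np.array([-np.sin(yaw),np.cos(yaw)]);x=np.array([y[1],-y[0]])
print(yaw,"grip",g,"tip",tip,"T",T,"cen",K.mean(0))
print("delta along",(tip-g)@y,"across tip-track",(tip-T.mean(0))@x,"grip-track",(g-T.mean(0))@x, "grip to end",(g-T[1])@y)
s=get_state();q=R.from_quat(np.roll(s["orientation"],-1));print(q.as_matrix().round(3))
# side check
E
```

```text
track (np.float64(0.15988436246266136), np.float64(-0.33405985348903655)) edges (np.float64(0.20561859347953892), np.float64(-0.3438964799882196)) (np.float64(0.20674411572006482), np.float64(-0.33756484835026584)) (np.float64(0.07376831483879395), np.float64(-1.9191910880543734)) (np.float64(0.07246285122100861), np.float64(-1.9037966825714427))
-0.338507060609174 grip [0.47968    0.16586274] tip [0.52621408 0.23632761] T [[0.52686782 0.30558061]
 [0.47444475 0.15453482]] cen [0.50012592 0.22948896]
delta along 0.08191909532331049 across tip-track 0.022025324716633418 grip-track 0.0015319065311423553 grip to end 0.01242360065288365
[[ 0.957  0.289  0.   ]
 [ 0.289 -0.957 -0.   ]
 [-0.     0.    -1.   ]]
```

send_rows(series=[3,-3.5,0,0,0,-7,1,6,-7,0,0,0,-14,1,9,-10.5,0,0,0,-21,1,12,-14,0,0,0,-28,1,15,-17.5,0,0,0,-35,1,18,-21,0,0,0,-42,1,21,-24.5,0,0,0,-49,1,24,-28,0,0,0,-56,1])

```text
clock: 1.27
tcp_pos: [0.3009, -0.2438, 0.2315]
orientation: [0.001, 0.803, 0.595, 0.0]
wrist_force: [1.5, 0.7, -0.4]
finger_gap: 0.0854
```

```bash
cat > go.py <<'E'
from h import *
import sys
def rel(x,y,z,yaw):  # shift (cm) and turn(deg) to target, tool y along -/+ track yaw
    s=get_state();q=R.from_quat(np.roll(s["orientation"],-1))
    print("clock",s["clock"],"pos",s["tcp_pos"].round(4),"j",np.round(s["joint_pos"],2),"F",s["wrist_force"].round(1),"gap",round(s["finger_gap"],4))
    print("shift cm",(q.inv().apply(np.array([x,y,z])-s["tcp_pos"])*100).round(2))
    Y=np.array([-np.sin(yaw),np.cos(yaw),0])
    for sg in(1,-1):
        t=R.from_matrix(np.c_[np.cross(sg*Y,[0,0,-1]),sg*Y,[0,0,-1]]); print("turn",sg,(q.inv()*t).as_rotvec(degrees=True).round(1))
a=list(map(float,sys.argv[1:])); rel(*a)
E
python3 go.py .479 .166 .12 -.3385
```

```text
clock 1.2667 pos [ 0.3009 -0.2438  0.2315] j [-0.89 -0.05 -0.38  1.24  0.    0.98] F [ 1.5  0.7 -0.4] gap 0.0854
shift cm [44.4   5.1  11.14]
turn 1 [  0.    0.1 -87.5]
turn -1 [ 0.1 -0.  92.5]
```

send_rows(series=[3.5,0.4,0,0,0,-7,1,7,0.8,0,0,0,-14,1,10.5,1.2,0,0,0,-21,1,14,1.6,0,0,0,-28,1,17.5,2,1,0,0,-35,1,21,2.4,2,0,0,-42,1,24.5,2.8,3,0,0,-49,1,28,3.2,4,0,0,-56,1,31.5,3.6,5,0,0,-63,1,35,4,6,0,0,-70,1])

```text
clock: 2.1
tcp_pos: [0.443, 0.0787, 0.1711]
orientation: [0.001, 0.316, 0.949, 0.0]
wrist_force: [0.8, -0.2, -0.5]
finger_gap: 0.0856
```

```bash
python3 go.py .479 .166 .12 -.3385
```

```text
clock 2.1 pos [0.443  0.0787 0.1711] j [-0.    0.1  -0.37  1.1  -0.    0.64] F [ 0.8 -0.2 -0.5] gap 0.0856
shift cm [2.36 9.14 5.11]
turn 1 [  0.    0.1 -17.5]
turn -1 [ 1.000e-01 -0.000e+00  1.625e+02]
```

send_rows(series=[0.8,3,1.7,0,0,-6,1,1.6,6,3.4,0,0,-12,1,2.4,9.1,5.1,0,0,-17.5,1,2.4,9.1,5.1,0,0,-17.5,1,2.4,9.1,5.1,0,0,-17.5,1])

```text
clock: 2.52
tcp_pos: [0.4777, 0.165, 0.119]
orientation: [-0.001, 0.17, 0.985, -0.001]
wrist_force: [-0.5, -0.8, 0.6]
finger_gap: 0.0851
```

```bash
python3 go.py .479 .166 .033 -.3385; python3 - <<'E'
from h import *
a=read_camera("top")[100:240,40:220]; b=read_camera("side")[220:400,60:300]
cv2.imwrite("pics/d.png",np.vstack([cv2.resize(a,(386,300),interpolation=2),cv2.resize(b,(386,290))]))
E
```

```text
clock 2.5167 pos [0.4777 0.165  0.119 ] j [ 0.17  0.25 -0.33  1.   -0.    0.52] F [-0.5 -0.8  0.6] gap 0.0851
shift cm [-0.1   0.15  8.6 ]
turn 1 [-0.1 -0.1 -0.2]
turn -1 [-2.000e-01  1.000e-01  1.798e+02]
```

View pics/d.png

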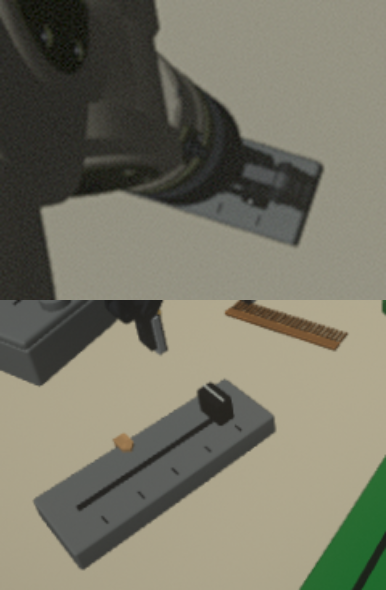

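The side crop shows the grip clear and one finger up and to its left. I'll check that against a projection.

```bash
python3 - <<'E'
from h import *
s=get_state();t=s["tcp_pos"];Y=R.from_quat(np.roll(s["orientation"],-1)).as_matrix()[:,1]
P=[t,t+.0425*Y+[0,0,.013],t-.0425*Y+[0,0,.013],[.4797,.1659,.054],[.526,.2363,.024]]
print(Y)
for c in("top","side"):print(c,proj(c,P).round(0).tolist())
im=read_camera("side"); v=cv2.resize(im[150:360,80:330],None,fx=3,fy=2.8)
for u in proj("side",P): cv2.circle(v,(int((u[0]-80)*3),int((u[1]-150)*2.8)),5,(0,0,255),2)
cv2.imwrite("pics/e.png",v)
E
```

```text
[ 3.37951360e-01  9.41163359e-01 -6.40142474e-04]
top [[151.0, 181.0], [124.0, 172.0], [174.0, 188.0], [160.0, 185.0], [125.0, 164.0]]
side [[188.0, 241.0], [160.0, 248.0], [211.0, 220.0], [192.0, 276.0], [141.0, 313.0]]
```

View pics/e.png

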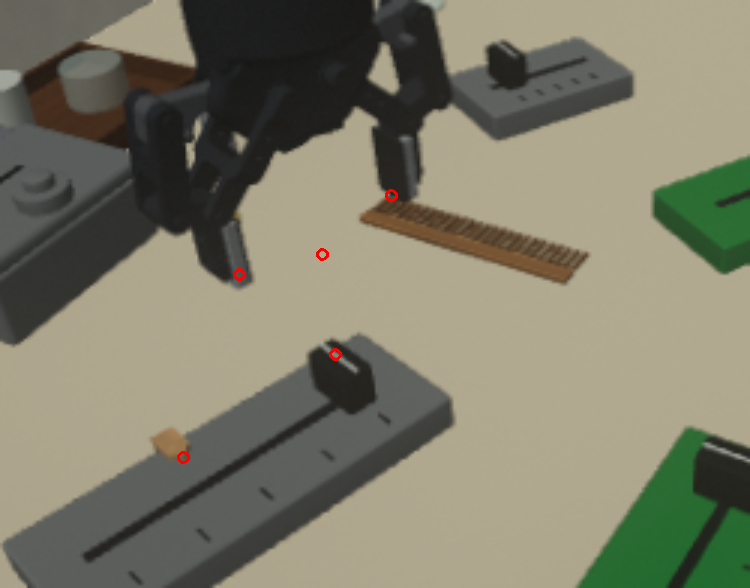

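The projections fit: fingers, grip top and clip tip all fall where they should. Going down and gripping.

send_rows(series=[-0.1,0.1,3,0,0,0,1,-0.1,0.1,6,0,0,0,1,-0.1,0.1,8.5,0,0,0,1,-0.1,0.1,8.5,0,0,0,0.1,-0.1,0.1,8.5,0,0,0,0.1,-0.1,0.1,8.5,0,0,0,0,-0.1,0.1,8.5,0,0,0,0,-0.1,0.1,8.5,0,0,0,0,-0.1,0.1,8.5,0,0,0,0,-0.1,0.1,8.5,0,0,0,0], newtons=20)

```text
clock: 3.5
tcp_pos: [0.4811, 0.1646, 0.037]
orientation: [0.002, 0.171, 0.985, 0.0]
wrist_force: [-1.0, -1.0, 5.8]
finger_gap: 0.0179
```

```bash
python3 go.py .479 .166 .033 -.3385
```

```text
clock 3.5 pos [0.4811 0.1646 0.037 ] j [ 0.17  0.33 -0.44  0.8  -0.    0.52] F [-1.  -1.   5.8] gap 0.0179
shift cm [0.25 0.06 0.4 ]
turn 1 [ 0.1  0.2 -0.3]
turn -1 [ 3.000e-01 -1.000e-01  1.797e+02]
```

Gripped: the gap is 17.9 mm, matching the 18 mm grip, and the position agrees to about 1 mm. Now slide it 8.3 cm.

send_rows(series=[0,1,0,0,0,0,0,0,2.2,0,0,0,0,0,0,3.4,0,0,0,0,0,0,4.6,0,0,0,0,0,0,5.8,0,0,0,0,0,0,7,0,0,0,0,0,0,7.8,0,0,0,0,0,0,8.3,0,0,0,0,0,0,8.3,0,0,0,0,0,0,8.3,0,0,0,0,0])

```text
clock: 4.33
tcp_pos: [0.5089, 0.244, 0.037]
orientation: [0.001, 0.171, 0.985, 0.001]
wrist_force: [0.3, 1.8, 6.0]
finger_gap: 0.0175
```

```bash
python3 go.py .5065 .2427 .037 -.3385; python3 - <<'E'
from h import *
cv2.imwrite("pics/f.png",cv2.resize(read_camera("side")[220:390,60:270],None,fx=3.5,fy=3.5,interpolation=2))
E
```

```text
clock 4.3333 pos [0.5089 0.244  0.037 ] j [ 0.3   0.42 -0.3   0.85  0.    0.65] F [0.3 1.8 6. ] gap 0.0175
shift cm [ 0.19 -0.2   0.  ]
turn 1 [ 0.2  0.1 -0.3]
turn -1 [  0.2  -0.3 179.7]
```

View pics/f.png

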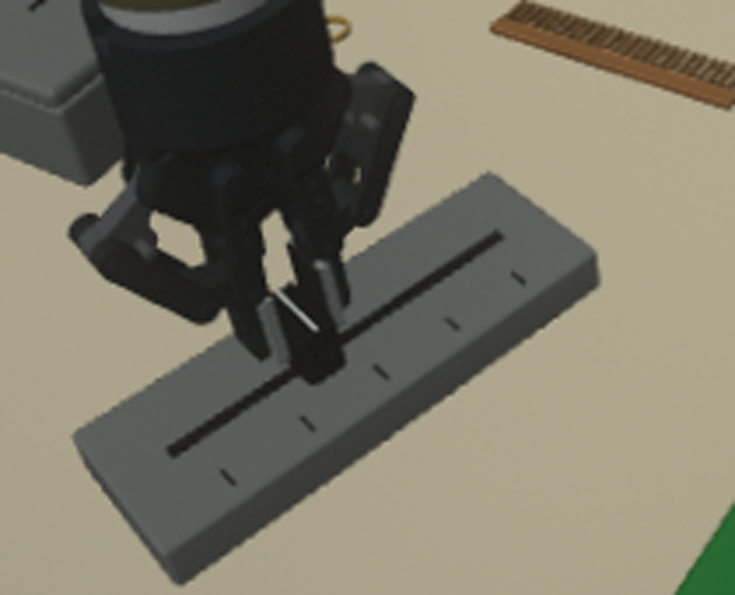

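The grip moved with the fingers, and the TCP is within 2 mm of the clip's level. Release and lift.

send_rows(series=[0,0,0,0,0,0,0.7,0,0,0,0,0,0,0.7,0,0,0,0,0,0,0.7,0,0,0,0,0,0,0.7,0,0,-2,0,0,0,0.7,0,0,-5,0,0,0,0.7,0,0,-9,0,0,0,0.7,0,0,-13,0,0,0,0.7,-3,-3,-16,0,0,0,0.7,-6,-6,-17,0,0,0,0.7])

```text
clock: 5.22
tcp_pos: [0.5403, 0.1773, 0.2064]
orientation: [0.003, 0.169, 0.986, 0.001]
wrist_force: [1.3, -0.3, -0.8]
finger_gap: 0.0596
```

```bash
python3 go.py .42 .03 .2 -.3385
```

```text
clock 5.2167 pos [0.5403 0.1773 0.2064] j [ 0.18  0.3  -0.03  1.23  0.    0.52] F [ 1.3 -0.3 -0.8] gap 0.0596
shift cm [  6.45 -17.9    0.54]
turn 1 [ 0.2  0.3 -0. ]
turn -1 [  0.5  -0.3 180. ]
```

Now clear the top camera's view for a check.

send_rows(series=[1.5,-3.5,0,0,0,0,0.7,3,-7,0,0,0,0,0.7,4.5,-10.5,0,0,0,0,0.7,6,-14,0,0,0,0,0.7,7.5,-17.5,0,0,0,0,0.7,9,-21,0,0,0,0,0.7,9.5,-24,0,0,0,0,0.7,9.5,-27,0,0,0,0,0.7,9.5,-27,0,0,0,0,0.7,9.5,-27,0,0,0,0,0.7])

```text
clock: 6.05
tcp_pos: [0.3582, -0.0475, 0.202]
orientation: [0.0, 0.173, 0.985, -0.0]
wrist_force: [-0.2, -0.3, -0.0]
finger_gap: 0.0598
```

```bash
python3 - <<'E'
from h import *
v=cv2.resize(read_camera("top")[130:225,60:200],None,fx=5.5,fy=5.5,interpolation=cv2.INTER_CUBIC)
cv2.imwrite("pics/g.png",v)
s=get_state();print(s["clock"],s["wrist_force"],s["tcp_pos"])
E
```

```text
6.1 [-0.15279955 -0.59900101  0.08905517] [ 0.35858544 -0.04668521  0.20191271]
```

View pics/g.png

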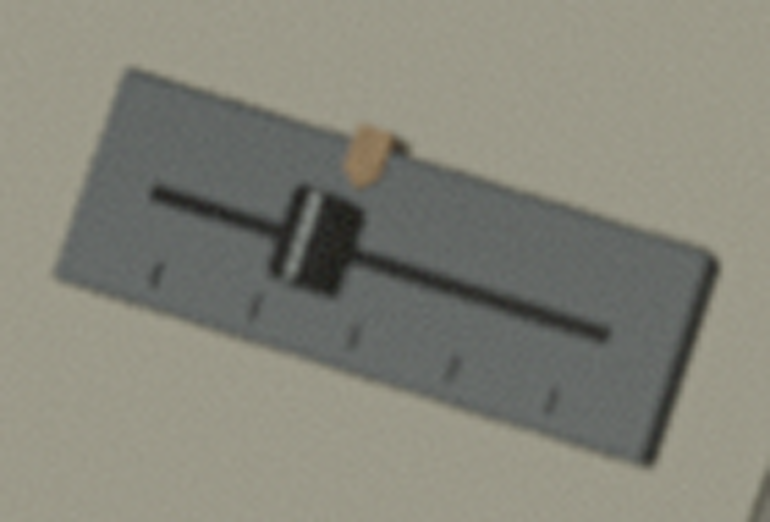

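The grip's stripe is now at about (305,235) in the crop and the clip tip at (360,187). I'll compute the offset, check the model outline against the dark blob, and check the short grip.

```bash
python3 - <<'E'
from h import *
yaw=-.3385;y=np.array([-np.sin(yaw),np.cos(yaw)]);x=np.array([y[1],-y[0]])
tip=back("top",cr([[360,187]]),.025)[0,:2]; g=back("top",cr([[305,235]]),.054)[0,:2]
print("grip-tip along",(g-tip)@y,"across",(g-tip)@x)
# fit box model (top z .054, bottom .026) to dark pixels
im=read_camera("top").max(2).astype(float); o=cv2.imread("pics/top0.png").max(2).astype(float)
c0=tip-.022*x; best=[]
crop=im[150:200,95:140]; dark=(crop<62)
for dx in np.arange(-4,5,1)/1000:
  for d in np.arange(-14,15,1)/1000:
    c=c0+dx*x+d*y
    P=[np.r_[c+a*.016*x+b*.009*y,z] for a in(-1,1) for b in(-1,1) for z in(.026,.054)]
    m=np.zeros((50*8,45*8),np.uint8); cv2.fillConvexPoly(m,cv2.convexHull(((proj("top",P)-[95,150]+.5)*8).astype(np.int32)),1)
    m=cv2.resize(m*1.0,(45,50),interpolation=cv2.INTER_AREA)>.5
    best.append(((m&dark).sum()/(m|dark).sum(),d,dx))
print(sorted(best)[-4:])
a=o[110:190,310:400]-im[110:190,310:400]; print("short region diff",np.abs(a).max(),np.abs(a).mean())
print(*[d["box"] for d in silhouettes("top","short_top")],get_state()["clock"])
E
```

```text
grip-tip along 0.0015958441995107733 across -0.022174651515499813
[(np.float64(0.49712643678160917), np.float64(0.003), np.float64(0.0)), (np.float64(0.49714285714285716), np.float64(0.001), np.float64(0.0)), (np.float64(0.498567335243553), np.float64(0.002), np.float64(0.0)), (np.float64(0.5014409221902018), np.float64(0.002), np.float64(-0.001))]
short region diff 82.0 7.868888888888889
[334.3, 128.3, 18.7, 21.5] 6.2
```

Both measures give an offset of about 2 mm, and the short grip's box hasn't moved. Handing in.

```bash
python3 -c "
from workcell import *
print(hand_in())"
```

```text
the job is handed in; nothing more can be done
None
```

I slid the longer grey dimmer's grip about 8.2 cm along its track, released it beside the clip's point and backed the arm clear. The job was handed in at about 6.2 s on the clock.

- **Grip position:** two readings from one last top-camera look, the stripe on the grip and an outline fit, both put it about 2 mm past the clip's point, within the 10 mm allowed. The outline fit overlapped only about 50%, because the dark track and shadow also counted as dark, so it is a weak check. The arm's own position at release also gave about 1.6 mm.
- **Shorter dimmer:** its grip shows at the same place in the top camera to about 1 pixel, and the arm never went near it. A raw pixel comparison of that area did change (mean 8, peak 82). I put that down to the arm's shadow or the arm being in view, but did not look into it.
- **Arm:** the wrist force was near zero (under 1 N) and the gripper was about 0.2 m above the dresser, touching nothing.

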